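Open the spacer case and finish the batten crib

TASK

Open the grey case: tip its lid (no handle, only an overhanging front lip) right back until it rests on its stops, without forcing it or dragging the case. Then lay the full-length wooden batten from the case gently, not dropped, in the empty place of the crib's upper layer, centred across the two lower battens and parallel to the one already there. Leave the lid open, the short offcut in the case and the other crib battens where they lie.

Things in the scene. Friction and masses are not known exactly. Their poses are not given: they have to be found in the camera images.
- case: Loose grey plastic case, 3.5 kg, 150 (x) x 260 (y) x 80 mm high without lid, walls and floor 5 mm, no latch. Origin: centre of its underside. Its -x side is the front, with the lip, facing roughly the robot's right; the lid's hinge runs along y on top of the back wall. Slides if shoved. Two steel stop bars (y +-75 mm) behind the hinge lean back, to 57 mm above the rim and 34 mm behind the hinge.
- lid (a joint): Lid angle (rad): 0 shut, 1.57 upright, 1.85 resting on the stops. Flat grey plate 172 mm deep from hinge to lip, 260 wide, 12 thick (17 over ribs), 0.4 to 0.85 kg, no handle. Hinge friction 0.25 N m: let go below 0.8 to 1.2 rad it falls shut; near upright it stays where left, so it must be pushed fully onto its stops (1 to 2 N near upright; 3 to 6 N at the lip to lift it from shut).
- lid_lip (a point): Middle of the lower front edge of the lid's lip, on its underside, 172 mm from the hinge; moves with the lid. Shut, the lip overhangs the case's front wall by 22 mm, its underside 80 mm above the bench, with free space below and in front. Axes: x from lip to hinge, y along the hinge, z out of the lid's upper face.
- lid_hinge (a point): Middle of the hinge line, at the top of the case's back wall, in the plane of the lid's underside.
- batten: The full-length wooden batten to be laid, in the case at the start, on its floor, roughly along the case's y, towards its -y side: 160 mm long (its x), 32 mm wide (y), 28 mm high (z), about 0.1 kg. Origin: centre of its underside.
- offcut: Short wooden offcut at the +y end of the case, lying along its x, 90 mm long (x), 32 mm wide, 28 mm high: not to be used. Origin: centre of its underside.
- crib_mat: Fixed black rubber mat, 180 x 180 x 4 mm, under the crib. Origin: centre of its underside. Lower battens lie along its x; the upper layer lies along its y.
- lower_left: Loose lower batten of the crib, same size as the other full-length ones, along the mat's x, at about +52 mm of the mat's y. Origin: centre of its underside.
- lower_right: The other lower batten, at about -52 mm of the mat's y. Origin: centre of its underside.
- upper_far: The batten already in the upper layer, along the mat's y, at about +50 mm of the mat's x, on the two lower ones. Origin: centre of its underside.
- crib_gap (a point): Where the underside centre of the laid batten belongs: mat x = -50 mm, y = 0, 32 mm above the bench (the top of the lower battens). Its axes are the mat's; the batten lies along y.
Things that resemble listed ones, but are neither listed nor needed, are in the scene too. Leave any green look-alike of the lower_right alone. What is shaped like the lower_left but turquoise is not meant.

How it is judged:
By the outcome, as a careful person would: the job done as asked, in the order asked, and still so for the second after the job is handed in, with the robot touching nothing.
It also fails if it takes over 59 s, if anything falls off the work surface, if the arm or the gripper's body presses on something with over 40 N, if the wrist force passes 120 N, or if a joint passes its speed limit or range.

ROBOT

A 6-joint arm with a two-finger parallel gripper is mounted at the origin on the work surface. World frame = base frame: x ahead of the robot, y to its left, z up, the work surface at z = 0. Lengths are in m, angles in rad, forces in N, time in s.
With the tool pointing down it reaches from about 0.35 to 0.85 m from the base axis. Payload 8.1 kg.
Tool frame: the origin (TCP) lies at the very end of the fingers, on their centre line; the grasp point (between the pads) lies 19 mm behind it; z points along the fingers, y is the line along which they close (so a half turn about z gives the same grasp; the last joint's range is limited). The gripper opens to 93 mm and grips with 3 to 60 N. Pads are 15 mm wide; open, the fingers measure 128 mm over their backs; the gripper's body (75 mm by 188 mm) begins 65 mm behind the grasp point.
Start: joints at [-1.325, 0.13, 1.488, -0, 1.523, -0.085], TCP at [0.195, -0.567, 0.219] pointing down, gripper open.
Joint ranges: [-2.96, 2.96], [-0.89, 2.26], [0.02, 2.5], [-1.34, 4.48], [0, 2.73], [-2.66, 2.66]. Speed limits (rad/s): [2.39, 2.39, 2.79, 3.14, 3.14, 3.14].

INTERFACE

Orientations are given as a rotation vector (axis times angle).
In Python, from plant import read_state, eyes, workorder gives the robot as it stands. The module is installed in compiled form; this text tells all that it offers.
- The arm moves only by the tool play_rows, never from a script. Its argument "targets" is one flat list of numbers, 4 for each row, row after row: the shift along the tool's x, y, z in cm, then the turn about the tool's z in degrees. In form: [dx, dy, dz, roll, dx, dy, dz, roll, ...]. A call has 1 to 8 rows; each row is the pose to reach, as a shift and turn from the pose commanded when the call began, along the tool's axes at that moment; what a row does not reach only later rows make up. A row lasts 1/12 s, in which the tool goes at most 41.7 mm and 7.16 degrees, less where a joint would pass 70% of its speed; a pose out of reach is approached as far as the arm can. A call with a gripper value outside its range is refused whole. "grip" is the finger opening in cm, from 0 to 9.3, set as the call begins (left out, the last holds). The fingers move at their own pace and stop on an object; "grip_force" is the grip in N (left out, the last holds). Time passes only in rows, so rows that repeat a pose let the fingers close. It gives the time, the measured TCP pose, the force, the opening and the grip force at its end, in the units of the state.
- read_state(): the state, without advancing time (a new reading comes with each control period).
- eyes.read_camera(name): name is "scene" or "side" or "wrist"; returns a dict with "image" (384x512x3 uint8, red, green, blue), "vfov" (degrees; the focal length in pixels is half the picture's height over the tangent of half this angle, whatever the lens; pixels are square), "cx", "cy" (the principal point, pixels), "cam_to_world" (4x4, takes a point from camera to world coordinates); the wrist camera has in their place "T_tool_cam" (4x4, takes a point from camera to tool coordinates, whose origin is the TCP and whose axes are the flange's). Camera axes: x right, y up, looking along -z (the intrinsics and any distortion apply to the point x, -y, -z); pixel columns grow to the right and rows downward; lengths in m; the calibration is good to about 2 mm. The wrist camera is an equidistant fisheye: a pixel r from the principal point sees the ray r / f radians off the axis. A picture is of the moment at which its call begins: read the wrist's pose just before it. There is no depth.
- workorder.close_job(): hands the job in; it is judged then, once.
The state is a dict: "t": time; "q": joint angles; "dq": joint speeds; "joint_torque": joint torques, N m; "tool_pos": TCP position; "orientation": TCP orientation; "force": force on the tool from outside, world axes, zero at the start; "wrist_torque": the same for the moment, N m; "opening": finger opening in m; "gripper_force": force on a finger pad.
Only numpy, scipy, OpenCV 4.12 (cv2) and the standard library are available. Lean on these libraries where they do the work, as an engineer would, in place of code of your own. Each camera call takes 0.05 s, during which the arm holds its last target. There are 200 camera calls.

## Working session

There is one attempt and no reset: what is moved stays moved. The work goes in short steps, Python scripts to look and compute and a tool call to move; the robot and the scene stay as the last step left them, time stands still between calls to the robot, and variables do not carry over. Pictures are saved under pics/ and viewed, at most 10 in all, crops included, and the job is handed in when it is done.

Besides the shell and the picture viewer there is one more tool, called by a JSON object that holds its "method" and its "body", one argument or row to a line. play_rows: Moves the arm, as the interface text tells. Its arguments: {"type":"object","properties":{"targets":{"type":"array"},"grip":{"type":"number"},"grip_force":{"type":"number"}},"required":["targets"]}

```bash
mkdir -p pics; cat > h.py <<'E'
import numpy as np, cv2
from scipy.spatial.transform import Rotation as R
from plant import read_state, eyes, workorder
def cam(n):
    s=read_state(); c=eyes.read_camera(n); c['name']=n
    if n=='wrist':
        T=np.eye(4); T[:3,:3]=R.from_rotvec(s['orientation']).as_matrix(); T[:3,3]=s['tool_pos']
        c['cam_to_world']=T@np.array(c['T_tool_cam'])
    return c
def save(c,f,crop=None,k=1):
    im=c['image'][:,:,::-1]
    if crop: im=im[crop[1]:crop[3],crop[0]:crop[2]]
    cv2.imwrite(f,cv2.resize(im,None,fx=k,fy=k,interpolation=cv2.INTER_CUBIC))
def ray(c,u,v):
    f=192/np.tan(np.radians(c['vfov'])/2); a=(u-c['cx'])/f; b=(v-c['cy'])/f
    if c['name']=='wrist':
        r=np.hypot(a,b); k=np.sin(r)/r if r>1e-9 else 1; d=np.array([a*k,-b*k,-np.cos(r)])
    else: d=np.array([a,-b,-1.])
    T=np.array(c['cam_to_world']); d=T[:3,:3]@d; return T[:3,3],d/np.linalg.norm(d)
def onz(c,u,v,z):
    o,d=ray(c,u,v); return o+d*(z-o[2])/d[2]
E
python3 - <<'E'
from h import *
import pickle
for n in ['scene','side','wrist']:
    c=cam(n); save(c,f'pics/{n}0.png',k=1.5); pickle.dump(c,open(n+'0.pkl','wb'))
    print(n,c['vfov'],c['cx'],c['cy'],{k:v for k,v in c.items() if k not in('image','name','vfov','cx','cy')})
s=read_state(); print(s['t'],s['tool_pos'],s['orientation'],s['force'])
E
```

```text
scene 44.66404767107236 248.6415460524292 189.3755734200947 {'cam_to_world': array([[ 0.80456706, -0.34752476,  0.4815583 ,  1.0487165 ],
       [ 0.59338409,  0.43793066, -0.67536069, -0.90419671],
       [ 0.02381542,  0.82912199,  0.55856025,  0.7947878 ],
       [ 0.        ,  0.        ,  0.        ,  1.        ]])}
side 42.7223126354749 257.5937063082224 192.4525135616953 {'cam_to_world': array([[-0.87864119,  0.36276037, -0.31047476,  0.05395084],
       [-0.47737389, -0.65350618,  0.58740432,  0.66948451],
       [ 0.01018983,  0.66433018,  0.74736978,  1.02872288],
       [ 0.        ,  0.        ,  0.        ,  1.        ]])}
wrist 65.70646984690485 255.81745157424658 191.72616878404872 {'T_tool_cam': array([[-1.27669148e-03,  9.66127656e-01,  2.58061472e-01,
         7.15189882e-02],
       [ 9.99999162e-01,  1.28833556e-03,  1.23977429e-04,
         3.28814522e-05],
       [-2.12691748e-04,  2.58061414e-01, -9.66128491e-01,
        -1.65470910e-01],
       [ 0.00000000e+00,  0.00000000e+00,  0.00000000e+00,
         1.00000000e+00]]), 'cam_to_world': array([[ 0.32359761,  0.91405787,  0.24450522,  0.2625052 ],
       [-0.94619369,  0.31300071,  0.08214651, -0.54402117],
       [-0.00144364, -0.25793171,  0.96616207,  0.3831891 ],
       [ 0.        ,  0.        ,  0.        ,  1.        ]])}
0.15 [ 0.19481048 -0.56704305  0.21783172] [-3.09732872e+00 -5.17051139e-01  1.77273481e-04] [-0.09187404  0.13112077  0.931945  ]
```

View pics/scene0.png

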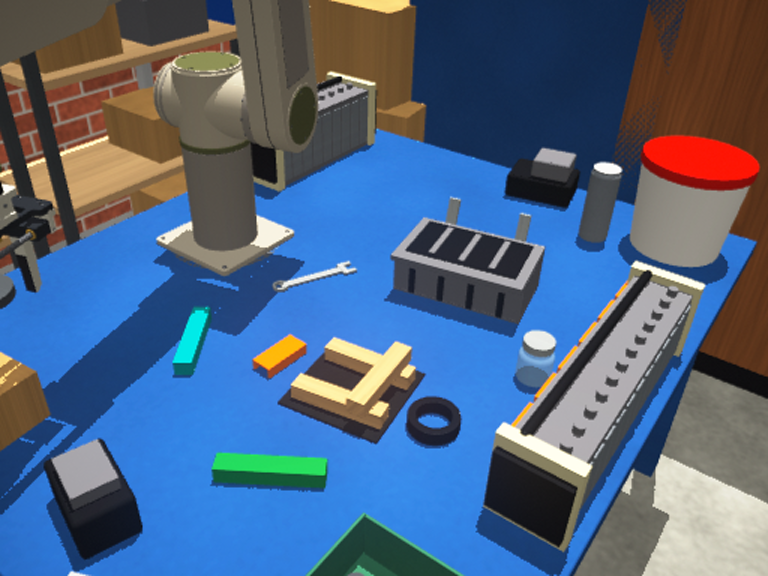

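View pics/side0.png

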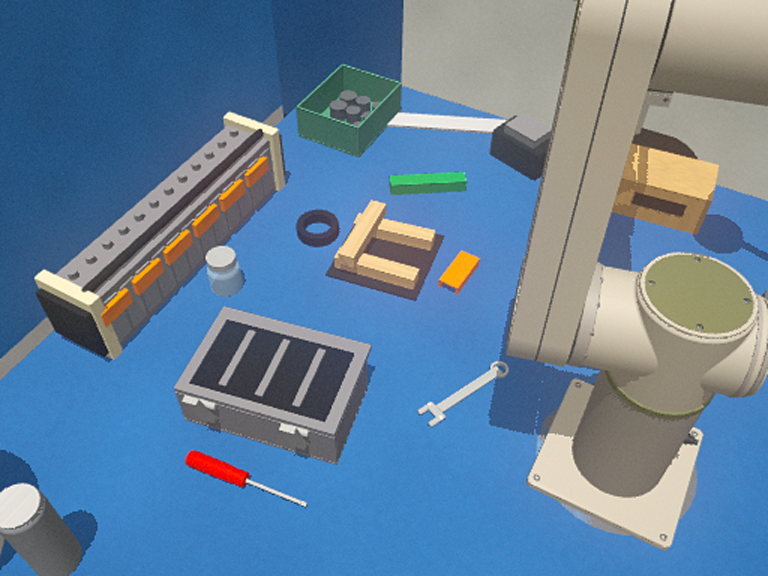

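The scene view shows the grey case (468,265) with its slotted front facing the camera, and two stop bars behind it at (453,210) and (523,225). The crib is at (353,385). The side view shows the case at (272,385) and the crib at (388,250). The green (270,470) and turquoise (192,340) battens are the look-alikes to leave alone. The wooden crib battens on the black mat fit the description.

```bash
cat > m.py <<'E'
from h import *
import pickle
def sub(c,pts):
    g=cv2.cvtColor(c['image'],cv2.COLOR_RGB2GRAY)
    p=np.array(pts,np.float32).reshape(-1,1,2)/1.5
    return cv2.cornerSubPix(g,p.copy(),(4,4),(-1,-1),(3,50,.01)).reshape(-1,2)
if __name__=='__main__':
    S=pickle.load(open('scene0.pkl','rb')); D=pickle.load(open('side0.pkl','rb'))
    # lid: front-left(+y?), ...
    for c,p in ((S,[(428,218),(544,247),(527,292),(393,258)]),(D,[(178,385),(337,437),(370,348),(225,308)])):
        q=sub(c,p); print(np.round(q*1.5,1).tolist())
        w=np.array([onz(c,*a,.092) for a in q]); print(np.round(w,3).tolist(), [round(float(np.linalg.norm(w[i]-w[i-1])),3) for i in range(4)],w.mean(0))
    for c,n,p in ((S,'s',[(336,338),(424,375),(377,440),(279,402)]),(D,'d',[(443,235),(419,299),(328,276)])):
        w=np.array([onz(c,*a,.004) for a in sub(c,p)]); print('mat',n,np.round(w,3).tolist())
    for c in (S,D):
        h=cv2.cvtColor(c['image'],cv2.COLOR_RGB2HSV)
        m=cv2.inRange(h,(12,50,170),(32,170,255)); print(cv2.countNonZero(m)); 
    save(S,'pics/sc.png',(180,130,380,300),4); save(D,'pics/sd.png',(110,120,310,320),3)
E
python3 m.py
```

```text
[[429.70001220703125, 219.89999389648438], [544.2999877929688, 246.3000030517578], [521.0999755859375, 289.29998779296875], [390.1000061035156, 254.5]]
[[0.394, 0.212, 0.092], [0.629, 0.263, 0.092], [0.661, 0.097, 0.092], [0.408, 0.048, 0.092]] [0.165, 0.241, 0.169, 0.257] [0.52284096 0.15495431 0.092     ]
[[173.6999969482422, 387.5], [333.1000061035156, 434.0], [370.3999938964844, 345.29998779296875], [223.1999969482422, 305.5]]
[[0.629, 0.266, 0.092], [0.376, 0.218, 0.092], [0.408, 0.052, 0.092], [0.663, 0.098, 0.092]] [0.171, 0.258, 0.169, 0.259] [0.51894938 0.15827781 0.092     ]
mat s [[0.411, -0.129, 0.004], [0.599, -0.112, 0.004], [0.626, -0.292, 0.004], [0.448, -0.319, 0.004]]
mat d [[0.447, -0.316, 0.004], [0.42, -0.136, 0.004], [0.599, -0.111, 0.004]]
5366
2850
```

View pics/sc.png

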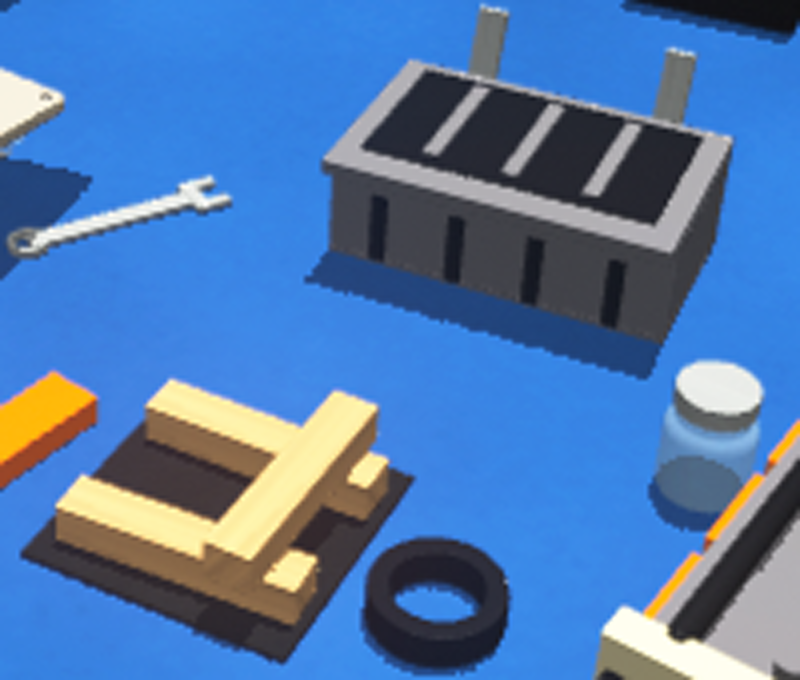

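View pics/sd.png

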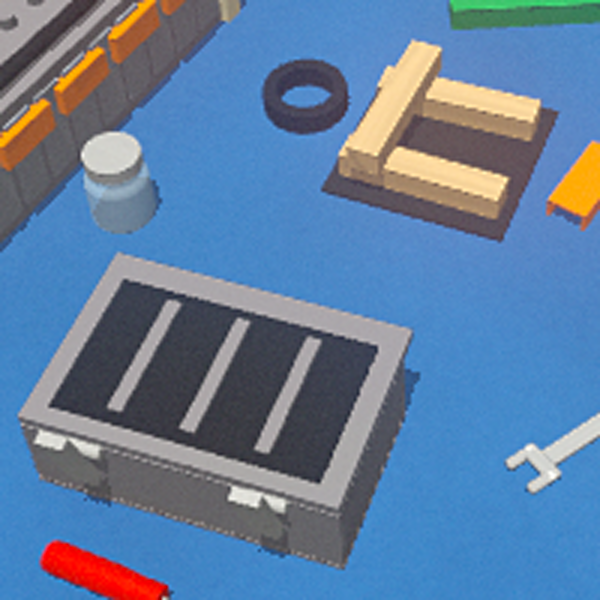

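Both crops confirm the wooden crib battens and the case, with its front facing world -y, its far end at +x and its hinge at about y=0.24. I'll check the finger shape in the wrist view.

View pics/wrist0.png

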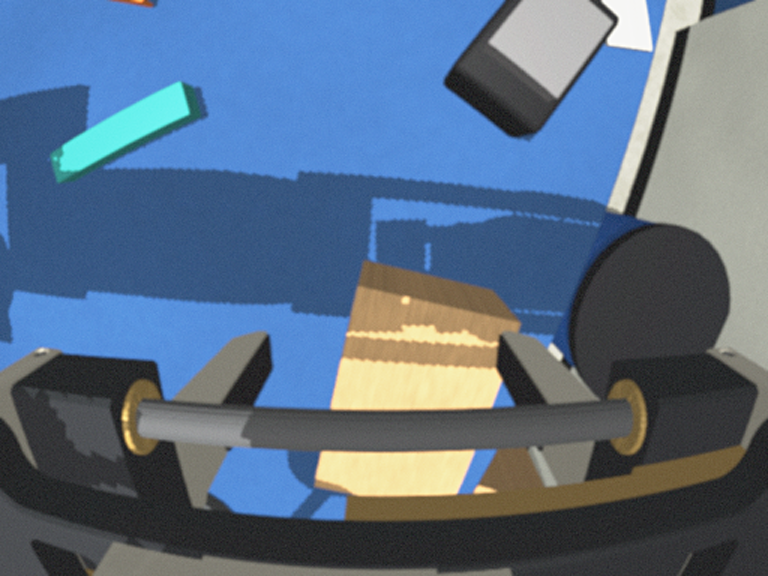

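```bash
cat > go.py <<'E'
import sys
from h import *
# go.py x y z yawx(deg): prints shift in tool axes (cm) and roll
def go(x,y,z,yaw):
    s=read_state(); M=R.from_rotvec(s['orientation']).as_matrix()
    d=M.T@(np.array([x,y,z])-s['tool_pos'])*100; cy=np.degrees(np.arctan2(M[1,0],M[0,0]))
    print('shift',np.round(d,2),'roll',round((cy-yaw+180)%360-180,2),'yaw',round(cy,2),'pos',np.round(s['tool_pos'],4),'F',np.round(s['force'],2),'t',s['t'],'tilt',np.round(M[:,2],4))
if __name__=='__main__': go(*map(float,sys.argv[1:]))
E
python3 go.py .541 .0455 .2 100.8
```

```text
shift [ 52.64 -46.69   1.85] roll -81.85 yaw 18.95 pos [ 0.1948 -0.567   0.2178] F [-0.09  0.13  0.93] t 0.15 tilt [-3.0e-04  1.4e-03 -1.0e+00]
```

{"method": "play_rows", "body": {
  "targets": [52.6, -46.7, 0, -82, 52.6, -46.7, 0, -82, 52.6, -46.7, 0, -82, 52.6, -46.7, 0, -82, 52.6, -46.7, 0, -82, 52.6, -46.7, 0, -82, 52.6, -46.7, 0, -82, 52.6, -46.7, 0, -82],
  "grip": 4
}}

```text
t: 0.82
tool_pos: [0.3591, -0.2753, 0.2185]
orientation: [2.466, 1.947, 0.0]
force: [0.3, -0.2, 0.5]
opening: 0.0443
gripper_force: 0.0
```

```bash
python3 go.py .541 .0455 .2 100.8
```

```text
shift [35.42 10.24  1.85] roll -24.22 yaw 76.58 pos [ 0.3591 -0.2753  0.2185] F [ 0.35 -0.18  0.49] t 0.8167 tilt [ 1.e-04 -0.e+00 -1.e+00]
```

{"method": "play_rows", "body": {
  "targets": [35.4, 10.2, 1.8, -24, 35.4, 10.2, 1.8, -24, 35.4, 10.2, 1.8, -24, 35.4, 10.2, 1.8, -24, 35.4, 10.2, 1.8, -24, 35.4, 10.2, 1.8, -24, 35.4, 10.2, 1.8, -24, 35.4, 10.2, 1.8, -24],
  "grip": 4
}}

```text
t: 1.48
tool_pos: [0.5249, 0.0138, 0.2021]
orientation: [2.014, 2.411, -0.0]
force: [1.0, -0.5, 0.5]
opening: 0.0398
gripper_force: 0.0
```

```bash
python3 go.py .541 .0455 .06 100.8
```

```text
shift [ 2.83  2.15 14.21] roll -0.54 yaw 100.26 pos [0.5249 0.0138 0.2021] F [ 1.   -0.54  0.53] t 1.4833 tilt [ 0.e+00 -1.e-04 -1.e+00]
```

{"method": "play_rows", "body": {
  "targets": [0, 0, 0, 0, 0, 0, 0, 0]
}}

```text
t: 1.65
tool_pos: [0.5243, 0.0137, 0.2015]
orientation: [-2.008, -2.414, 0.002]
force: [-0.4, -0.6, -0.3]
opening: 0.0402
gripper_force: 0.0
```

```bash
python3 go.py .541 .0455 .06 100.8; python3 - <<'E'
from h import *
import pickle
c=cam('wrist'); save(c,'pics/w1.png',k=1.5); pickle.dump(c,open('w1.pkl','wb'))
E
```

```text
shift [ 2.81  2.24 14.14] roll -0.31 yaw 100.49 pos [0.5243 0.0137 0.2015] F [-0.38 -0.64 -0.27] t 1.65 tilt [-1.8e-03  1.0e-04 -1.0e+00]
```

View pics/w1.png

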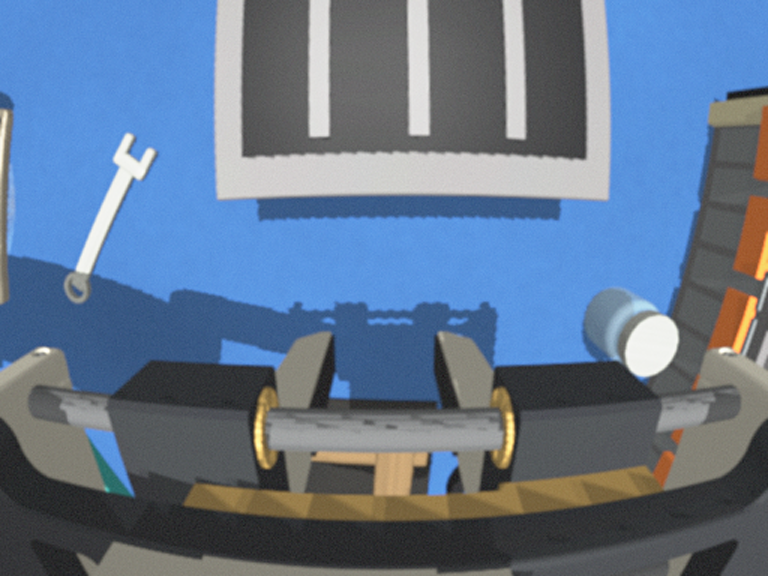

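The lid's front edge runs level from (218,197) to (609,198), square to the tool. The opened fingers sit centred below it.

```bash
python3 - <<'E'
from m import *
c=pickle.load(open('w1.pkl','rb'))
q=sub(c,[(218,197),(609,198)]); w=np.array([onz(c,*a,.092) for a in q]); d=w[1]-w[0]
print(q*1.5,w,np.linalg.norm(d),np.degrees(np.arctan2(d[1],d[0])),w.mean(0))
E
```

```text
[[216.8605  198.43639]
 [607.5748  199.0817 ]] [[0.40832341 0.05063354 0.092     ]
 [0.66075539 0.09903795 0.092     ]] 0.2570309126474409 10.854836196049565 [0.5345394  0.07483574 0.092     ]
```

{"method": "play_rows", "body": {
  "targets": [3.6, 2.1, 4, -0.3, 3.6, 2.1, 7, -0.3, 3.6, 2.1, 11, -0.3, 3.6, 2.1, 14, -0.3, 3.6, 2.1, 14.6, -0.3, 3.6, 2.1, 14.6, -0.3, 3.6, 2.1, 14.6, -0.3]
}}

```text
t: 2.28
tool_pos: [0.5393, 0.0497, 0.058]
orientation: [2.009, 2.414, 0.001]
force: [0.3, 0.1, 0.5]
opening: 0.0401
gripper_force: 0.0
```

{"method": "play_rows", "body": {
  "targets": [0.4, 0, 0, 0, 0.8, 0, 0, 0, 1.2, 0, 0, 0, 1.2, 0, 0, 0]
}}

```text
t: 2.62
tool_pos: [0.5373, 0.0635, 0.0579]
orientation: [2.006, 2.415, 0.003]
force: [-0.5, -0.4, 0.0]
opening: 0.0403
gripper_force: 0.0
```

```bash
python3 go.py .5345 .0748 .055 100.8
```

```text
shift [ 1.17 -0.07  0.29] roll -0.22 yaw 100.58 pos [0.5373 0.0635 0.0579] F [-0.53 -0.38  0.02] t 2.6167 tilt [ 2.5e-03  4.0e-04 -1.0e+00]
```

Inching in to contact.

{"method": "play_rows", "body": {
  "targets": [0.3, 0, 0, 0, 0.4, 0, 0, 0, 0.4, 0, 0, 0]
}}

```text
t: 2.87
tool_pos: [0.5368, 0.0647, 0.0575]
orientation: [2.004, 2.414, -0.002]
force: [1.3, -10.8, 3.6]
opening: 0.04
gripper_force: 5.4
```

{"method": "play_rows", "body": {
  "targets": [0.2, 0, 0, 0, 0.2, 0, 0, 0]
}}

```text
t: 3.03
tool_pos: [0.5368, 0.0647, 0.0575]
orientation: [2.003, 2.412, -0.005]
force: [1.8, -19.5, 2.2]
opening: 0.0403
gripper_force: 10.0
```

{"method": "play_rows", "body": {
  "targets": [0.2, 0, 0, 0, 0.2, 0, 0, 0]
}}

```text
t: 3.2
tool_pos: [0.5366, 0.0651, 0.0576]
orientation: [2.002, 2.41, -0.008]
force: [2.6, -28.0, 3.1]
opening: 0.0399
gripper_force: 13.5
```

{"method": "play_rows", "body": {
  "targets": [-0.1, 0, -0.2, 0, -0.1, 0, -0.5, 0, -0.1, 0, -0.8, 0, -0.1, 0, -1, 0]
}}

```text
t: 3.53
tool_pos: [0.5364, 0.0656, 0.0669]
orientation: [2.004, 2.411, -0.005]
force: [4.9, -18.6, -4.9]
opening: 0.0402
gripper_force: 9.5
```

```bash
python3 go.py .5345 .0748 .055 100.8; python3 - <<'E'
from h import *
c=cam('wrist'); save(c,'pics/w2.png',k=1)
E
```

```text
shift [ 0.95 -0.02  1.19] roll -0.26 yaw 100.54 pos [0.5364 0.0656 0.0669] F [  4.89 -18.59  -4.86] t 3.5333 tilt [ 0.0025 -0.0063 -1.    ]
```

View pics/w2.png

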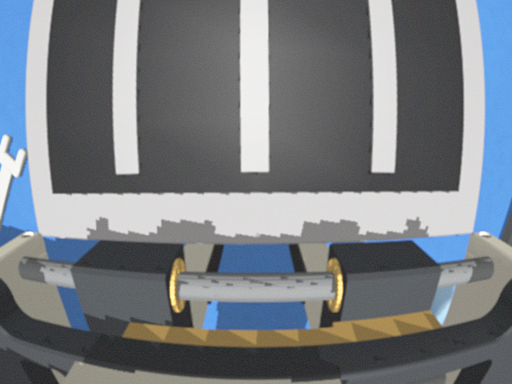

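The lid's front edge is at row ~241, touching both fingers. Fz of -4.9 N suggests the lid is being carried. I'll lift more and check whether the edge stays at the same row.

{"method": "play_rows", "body": {
  "targets": [0, 0, -0.4, 0, 0.1, 0, -0.8, 0, 0.1, 0, -1.2, 0, 0.2, 0, -1.6, 0, 0.2, 0, -2, 0]
}}

```text
t: 4.0
tool_pos: [0.5359, 0.0679, 0.087]
orientation: [2.005, 2.411, -0.005]
force: [4.0, -14.9, -2.7]
opening: 0.0403
gripper_force: 7.4
```

```bash
cat >> h.py <<'E'
def edge(c,col=256):
    g=c['image'].astype(int)[:,col]; b=g[:,0]<g[:,2]-60   # blue bench
    i=next(k for k in range(205,300) if b[k]); return i
E
python3 go.py .5345 .0748 .055 100.8; python3 - <<'E'
from h import *
c=cam('wrist'); save(c,'pics/w3.png'); print([edge(c,k) for k in (230,256,280)])
i=cv2.imread('pics/w2.png')[:,:,::-1]; print([edge({'image':i},k) for k in (230,256,280)])
E
```

```text
shift [ 0.72 -0.02  3.19] roll -0.28 yaw 100.52 pos [0.5359 0.0679 0.087 ] F [  4.01 -14.88  -2.73] t 4.0 tilt [ 0.0023 -0.0058 -1.    ]
[243, 243, 243]
[245, 245, 245]
```

{"method": "play_rows", "body": {
  "targets": [0.11, 0, -0.55, 0, 0.24, 0, -1.14, 0, 0.4, 0, -1.72, 0, 0.57, 0, -2.3, 0, 0.76, 0, -2.87, 0, 0.98, 0, -3.43, 0, 1.22, 0, -3.98, 0, 1.46, 0, -4.53, 0]
}}

```text
t: 4.72
tool_pos: [0.5331, 0.0827, 0.1328]
orientation: [2.006, 2.411, -0.004]
force: [2.6, -13.9, 1.2]
opening: 0.0401
gripper_force: 7.1
```

```bash
python3 go.py .5345 .0748 .055 100.8; python3 - <<'E'
from h import *
c=cam('wrist'); save(c,'pics/w4.png'); print([edge(c,k) for k in (230,256,280)])
E
```

```text
shift [-0.76 -0.02  7.78] roll -0.31 yaw 100.49 pos [0.5331 0.0827 0.1328] F [  2.63 -13.91   1.19] t 4.7167 tilt [ 0.0022 -0.0053 -1.    ]
[238, 238, 238]
```

{"method": "play_rows", "body": {
  "targets": [0.5, 0, -1.1, 0, 1.1, 0, -2.1, 0, 1.8, 0, -3.1, 0, 2.6, 0, -4, 0, 3.4, 0, -4.9, 0, 4.3, 0, -5.7, 0, 5.2, 0, -6.4, 0, 6.2, 0, -7.1, 0]
}}

```text
t: 5.43
tool_pos: [0.521, 0.1459, 0.2037]
orientation: [2.007, 2.414, -0.001]
force: [0.4, -4.2, 1.0]
opening: 0.0402
gripper_force: 2.2
```

```bash
python3 go.py .5345 .0748 .055 100.8; python3 - <<'E'
from h import *
c=cam('side'); save(c,'pics/s4.png',(80,80,380,340),2)
E
```

```text
shift [-7.21  0.02 14.89] roll -0.29 yaw 100.51 pos [0.521  0.1459 0.2037] F [ 0.36 -4.16  1.  ] t 5.4333 tilt [ 0.0011 -0.0021 -1.    ]
```

View pics/s4.png

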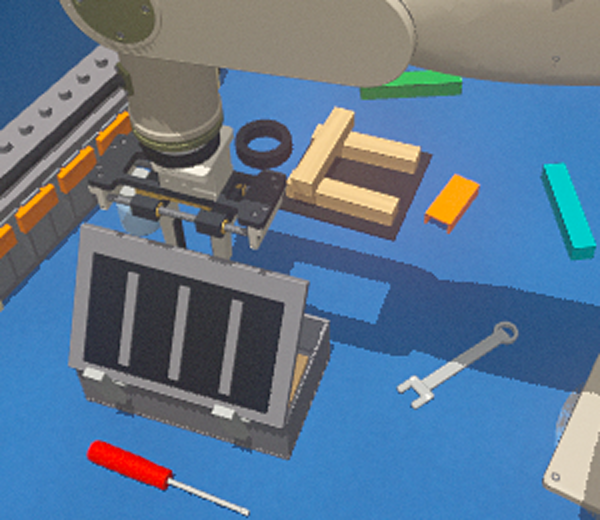

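The lid is up about 1 rad with the fingers pushing its edge. The offcut shows at the case's near end and the case has not moved. Pushing on past upright.

{"method": "play_rows", "body": {
  "targets": [1.2, 0, 0, 0, 2.4, 0, 0, 0, 3.6, 0, 0, 0, 4.8, 0, 0, 0, 6, 0, 0, 0, 7.2, 0, 0, 0, 8.2, 0, 0, 0, 9.2, 0, 0, 0]
}}

```text
t: 6.15
tool_pos: [0.5033, 0.2384, 0.2022]
orientation: [-2.007, -2.416, 0.001]
force: [0.4, -1.3, 0.1]
opening: 0.0399
gripper_force: 0.9
```

{"method": "play_rows", "body": {
  "targets": [0.6, 0, 0, 0, 1.2, 0, 0, 0, 1.8, 0, 0, 0, 2.2, 0, 0, 0, 2.6, 0, 0, 0, 2.6, 0, 0, 0]
}}

```text
t: 6.65
tool_pos: [0.499, 0.2635, 0.2027]
orientation: [-2.007, -2.416, -0.001]
force: [0.0, 0.3, 0.0]
opening: 0.0404
gripper_force: 0.0
```

{"method": "play_rows", "body": {
  "targets": [0.3, 0, 0, 0, 0.5, 0, 0, 0, 0.5, 0, 0, 0]
}}

```text
t: 6.9
tool_pos: [0.4982, 0.2679, 0.2028]
orientation: [-2.008, -2.416, -0.0]
force: [-1.8, 0.2, -0.4]
opening: 0.0399
gripper_force: 0.0
```

{"method": "play_rows", "body": {
  "targets": [0.2, 0, 0, 0, 0.3, 0, 0, 0, 0.3, 0, 0, 0]
}}

```text
t: 7.15
tool_pos: [0.498, 0.2692, 0.2026]
orientation: [2.008, 2.414, -0.003]
force: [0.5, -6.5, 1.1]
opening: 0.0396
gripper_force: 3.2
```

{"method": "play_rows", "body": {
  "targets": [0.2, 0, 0, 0, 0.3, 0, 0, 0, 0.3, 0, 0, 0]
}}

```text
t: 7.4
tool_pos: [0.4976, 0.2713, 0.2023]
orientation: [2.008, 2.413, -0.005]
force: [1.4, -10.9, 1.0]
opening: 0.0399
gripper_force: 5.2
```

The lid rests firmly on its stops (10 N with about 2 mm of give). Backing off and looking into the case from above.

{"method": "play_rows", "body": {
  "targets": [-4, 0, 0, 0, -8, 0, 0, 0, -12, 0, -3, 0, -15, 0, -6, 0, -15, 0, -9, 0, -15, 0, -9, 0, -15, 0, -9, 0],
  "grip": 7
}}

```text
t: 7.98
tool_pos: [0.5263, 0.1256, 0.296]
orientation: [2.008, 2.411, 0.007]
force: [-0.1, -0.8, -0.6]
opening: 0.0701
gripper_force: 0.0
```

```bash
python3 go.py .555 .178 .15 190.8; python3 - <<'E'
from h import *
import pickle
c=cam('wrist'); save(c,'pics/w5.png',k=1.5); pickle.dump(c,open('w5.pkl','wb'))
E
```

```text
shift [ 4.63  3.68 14.62] roll -90.36 yaw 100.44 pos [0.5263 0.1256 0.296 ] F [-0.08 -0.76 -0.58] t 7.9833 tilt [ 0.0059  0.0011 -1.    ]
```

View pics/w5.png

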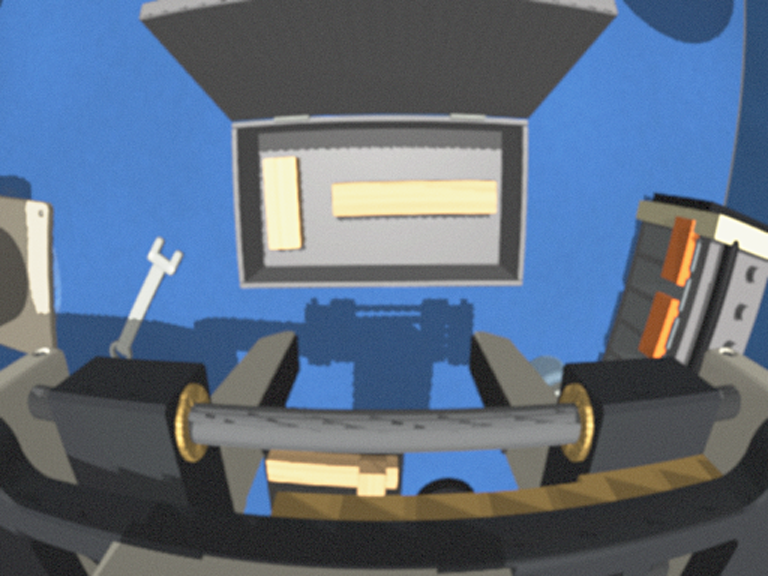

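The open case shows the long batten at (414,198) and the short offcut at (281,203). The long one is the one to take.

```bash
cat > b.py <<'E'
from h import *
def battens(c,z,box,amin=300):
    h=cv2.cvtColor(c['image'],cv2.COLOR_RGB2HSV); m=cv2.inRange(h,(12,50,165),(32,190,255))
    k=np.zeros_like(m); k[box[1]:box[3],box[0]:box[2]]=255; m&=k
    for ct in cv2.findContours(m,0,cv2.CHAIN_APPROX_NONE)[0]:
        if cv2.contourArea(ct)<amin: continue
        w=np.array([onz(c,*p,z)[:2] for p in ct[:,0].astype(float)],np.float32)
        (x,y),(a,b),t=cv2.minAreaRect(w*1000)
        if a<b: a,b,t=b,a,t+90
        print('centre',round(x,1),round(y,1),'size',round(a,1),round(b,1),'yaw',round(t%180,1),'px',ct[:,0].mean(0))
if __name__=='__main__':
    import pickle
    c=pickle.load(open('w5.pkl','rb')); battens(c,.033,(150,90,350,190))
    for n,p in (('rim',[(236,124),(525,123),(521,284),(243,286)]),): print(np.round([onz(c,u/1.5,v/1.5,.08)[:2] for u,v in p],3).tolist())
E
python3 b.py
```

```text
centre 548.7 176.6 size 159.2 33.7 yaw 11.7 px [275.73929961 131.58365759]
[[0.38, 0.218], [0.628, 0.264], [0.656, 0.121], [0.407, 0.074]]
```

{"method": "play_rows", "body": {
  "targets": [1.7, 3.1, 0, 50, 2.9, 3.1, 0, 90, 2.9, 3.1, 0, 90, 2.9, 3.1, 0, 90, 2.9, 3.1, 0, 90, 2.9, 3.1, 0, 90, 2.9, 3.1, 0, 90, 2.9, 3.1, 0, 90]
}}

```text
t: 8.7
tool_pos: [0.5487, 0.161, 0.2904]
orientation: [-2.923, -1.15, 0.005]
force: [0.5, -0.0, 0.9]
opening: 0.0699
gripper_force: 0.0
```

```bash
python3 go.py .5518 .1602 .17 11.3
```

```text
shift [ 0.2   0.3  12.04] roll 31.67 yaw 42.97 pos [0.5487 0.161  0.2904] F [ 0.51 -0.02  0.92] t 8.7 tilt [-3.3e-03 -5.0e-04 -1.0e+00]
```

{"method": "play_rows", "body": {
  "targets": [0.2, 0.2, 2, 32, 0.2, 0.2, 5, 32, 0.2, 0.2, 8, 32, 0.2, 0.2, 11, 32, 0.2, 0.2, 11, 32, 0.2, 0.2, 11, 32, 0.2, 0.2, 11, 32, 0.2, 0.2, 11, 32],
  "grip": 7.1
}}

```text
t: 9.37
tool_pos: [0.5528, 0.1608, 0.1832]
orientation: [-3.126, -0.313, -0.001]
force: [-0.2, -0.3, 0.1]
opening: 0.0709
gripper_force: 0.0
```

```bash
python3 go.py .5518 .1602 .17 11.3;  python3 - <<'E'
from h import *
import pickle
c=cam('wrist'); save(c,'pics/w6.png',k=1.5); pickle.dump(c,open('w6.pkl','wb'))
from b import battens
battens(c,.033,(0,0,512,384),300)
E
```

```text
shift [-0.11  0.03  1.32] roll 0.13 yaw 11.43 pos [0.5528 0.1608 0.1832] F [-0.19 -0.29  0.13] t 9.3667 tilt [ 8.e-04  3.e-04 -1.e+00]
centre 549.6 -189.7 size 143.6 56.7 yaw 97.6 px [485.08923077 228.73846154]
centre 550.5 173.9 size 157.5 26.5 yaw 11.9 px [248.82866044 176.59813084]
```

View pics/w6.png

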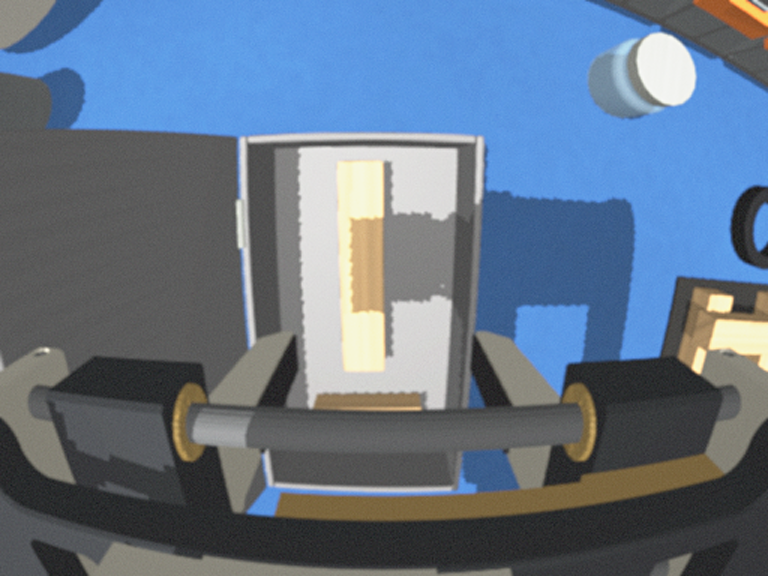

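The case from above: the batten's top spans columns 338–385 at row 190, and the rim's outer edges are at about 242 and 483. Partial shadow on the batten spoiled the mask's width, so I'll use the edges directly.

```bash
python3 - <<'E'
from h import *
import pickle
c=pickle.load(open('w6.pkl','rb'))
s=read_state(); M=R.from_rotvec(s['orientation']).as_matrix()
g=c['image'].astype(int)
for r in (115,120,125,215,225,235):
    row=g[r]; 
    wood=np.where((row[:,0]-row[:,2]>45)&(np.arange(512)>200)&(np.arange(512)<290))[0]; a,b=wood.min(),wood.max()+1
    bl=(row[:,2]-row[:,0]>60); k=256
    while not bl[k]: k+=1
    P=[M.T@(onz(c,u,r,z)-s['tool_pos'])*1000 for u,z in ((a,.033),(b,.033),(k,.08))]
    print(r,a,b,k,[np.round(p[:2],1).tolist() for p in P])
for u,v in ((242,190),(483,190),(245,140),(484,138)): print(np.round((M.T@(onz(c,u/1.5,v/1.5,.08)-s['tool_pos'])*1000)[:2],1))
E
```

```text
115 254 256 323 [[70.1, -2.0], [70.1, 0.1], [71.5, 60.9]]
120 233 256 323 [[65.0, -24.2], [64.8, 0.1], [66.9, 61.0]]
125 231 256 323 [[59.7, -26.3], [59.5, 0.1], [62.3, 61.1]]
215 228 257 318 [[-40.4, -31.6], [-40.3, 1.1], [-24.1, 60.2]]
225 228 257 341 [[-52.5, -31.9], [-52.4, 1.1], [-35.0, 84.7]]
235 229 257 348 [[-64.9, -31.2], [-64.8, 1.2], [-46.1, 93.3]]
[ 61.9 -87.8]
[60.7 60.2]
[ 92.9 -85. ]
[92.6 60.3]
```

{"method": "play_rows", "body": {
  "targets": [0, 0, 3, -0.3, 0, 0, 6, -0.3, 0, 0, 9, -0.3, 0, 0, 11.5, -0.3, 0, 0, 12.5, -0.3, 0, 0, 12.5, -0.3],
  "grip": 7.0
}}

```text
t: 9.92
tool_pos: [0.5509, 0.1599, 0.0554]
orientation: [3.125, 0.318, -0.006]
force: [0.0, -0.0, -0.6]
opening: 0.07
gripper_force: 0.0
```

{"method": "play_rows", "body": {
  "targets": [0, 0, 0.8, 0, 0, 0, 1.6, 0, 0, 0, 2, 0, 0, 0, 2, 0]
}}

```text
t: 10.25
tool_pos: [0.5526, 0.1602, 0.0376]
orientation: [-3.126, -0.316, -0.0]
force: [1.4, 0.3, 0.2]
opening: 0.0701
gripper_force: 0.0
```

```bash
python3 go.py .5528 .1608 .022 11.7
```

```text
shift [ 0.03 -0.05  1.56] roll -0.14 yaw 11.56 pos [0.5526 0.1602 0.0376] F [1.38 0.3  0.18] t 10.25 tilt [ 1.e-04  0.e+00 -1.e+00]
```

{"method": "play_rows", "body": {
  "targets": [0, 0, 0.5, 0, 0, 0, 1, 0, 0, 0, 1.5, 0, 0, 0, 1.5, 0]
}}

```text
t: 10.58
tool_pos: [0.5517, 0.16, 0.0214]
orientation: [3.125, 0.316, -0.003]
force: [-0.7, -0.2, -0.8]
opening: 0.0701
gripper_force: 0.0
```

{"method": "play_rows", "body": {
  "targets": [0, 0, 0, 0, 0, 0, 0, 0, 0, 0, 0, 0, 0, 0, 0, 0, 0, 0, 0, 0, 0, 0, 0, 0],
  "grip": 2.5,
  "grip_force": 15
}}

```text
t: 11.08
tool_pos: [0.5527, 0.1603, 0.0229]
orientation: [-3.126, -0.316, -0.001]
force: [1.2, 0.8, -1.4]
opening: 0.0349
gripper_force: 0.3
```

{"method": "play_rows", "body": {
  "targets": [0, 0, 0, 0, 0, 0, 0, 0, 0, 0, 0, 0, 0, 0, 0, 0],
  "grip": 2.5,
  "grip_force": 25
}}

```text
t: 11.42
tool_pos: [0.5527, 0.1602, 0.0228]
orientation: [-3.126, -0.316, -0.0]
force: [0.0, 0.7, 1.2]
opening: 0.0317
gripper_force: 25.0
```

{"method": "play_rows", "body": {
  "targets": [0, 0.3, -0.8, 0, 0, 0.6, -2, 0, 0, 1, -4, 0, 0, 1, -6, 0, 0, 1, -9, 0, 0, 1, -12, 0, 0, 1, -14, 0, 0, 1, -14, 0]
}}

```text
t: 12.08
tool_pos: [0.5582, 0.1506, 0.1702]
orientation: [-3.125, -0.316, -0.016]
force: [1.0, 0.3, -0.5]
opening: 0.0316
gripper_force: 25.0
```

```bash
python3 go.py .4735 -.2212 .15 98.3; python3 - <<'E'
from h import *
from b import battens
s=read_state(); print(s['opening'],s['gripper_force'])
c=cam('scene'); save(c,'pics/sc7.png')
import pickle; pickle.dump(c,open('sc7.pkl','wb'))
c=cam('wrist'); pickle.dump(c,open('w7.pkl','wb'))
h=cv2.cvtColor(c['image'],cv2.COLOR_RGB2HSV); m=cv2.inRange(h,(12,50,120),(32,190,255))
n,l,st,ce=cv2.connectedComponentsWithStats(m)
print([ (st[i].tolist()) for i in range(1,n) if st[i,4]>150])
E
```

```text
shift [-15.75  34.74   1.87] roll -86.76 yaw 11.54 pos [0.5582 0.1506 0.1702] F [ 0.97  0.28 -0.55] t 12.0833 tilt [ 0.0102  0.0016 -0.9999]
0.03159398977444711 24.96774137020111
[[485, 0, 27, 23, 249], [225, 97, 63, 176, 9498], [447, 198, 65, 63, 1870], [186, 267, 8, 46, 206], [318, 266, 9, 47, 204], [435, 284, 22, 22, 305], [219, 300, 63, 32, 1594]]
```

{"method": "play_rows", "body": {
  "targets": [-15.7, 34.7, 1.8, -87, -15.7, 34.7, 1.8, -87, -15.7, 34.7, 1.8, -87, -15.7, 34.7, 1.8, -87, -15.7, 34.7, 1.8, -87, -15.7, 34.7, 1.8, -87, -15.7, 34.7, 1.8, -87, -15.7, 34.7, 1.8, -87]
}}

```text
t: 12.85
tool_pos: [0.4864, -0.1447, 0.1465]
orientation: [-2.667, -1.656, 0.003]
force: [0.5, -0.2, -1.1]
opening: 0.0319
gripper_force: 25.0
```

```bash
python3 go.py .4735 -.2212 .15 98.3
```

```text
shift [-7.43  2.24 -0.36] roll -34.64 yaw 63.66 pos [ 0.4864 -0.1447  0.1465] F [ 0.53 -0.16 -1.1 ] t 12.85 tilt [-0.0029  0.0012 -1.    ]
```

{"method": "play_rows", "body": {
  "targets": [-7.4, 2.2, 0, -34.5, -7.4, 2.2, 0, -34.5, -7.4, 2.2, 0, -34.5, -7.4, 2.2, 0, -34.5, -7.4, 2.2, 0, -34.5, -7.4, 2.2, 0, -34.5, -7.4, 2.2, 0, -34.5, -7.4, 2.2, 0, -34.5]
}}

```text
t: 13.52
tool_pos: [0.4744, -0.219, 0.1475]
orientation: [-2.068, -2.363, 0.001]
force: [-0.0, 0.8, -1.6]
opening: 0.0315
gripper_force: 25.0
```

```bash
python3 go.py .4735 -.2212 .15 98.3; python3 - <<'E'
from h import *
import pickle
from b import battens
# held batten far end in tool axes, from w7 and now; top 10 mm behind TCP
def tool(c,u,v,z):
    d={**c,'cam_to_world':c['T_tool_cam']}; o,r=ray(d,u,v); return (o+r*(z-o[2])/r[2])*1000
for n in ('w7','now'):
    c=pickle.load(open('w7.pkl','rb')) if n=='w7' else cam('wrist')
    if n=='now': pickle.dump(c,open('w8.pkl','wb')); save(c,'pics/w8.png')
    h=cv2.cvtColor(c['image'],cv2.COLOR_RGB2HSV); m=cv2.inRange(h,(12,50,120),(32,190,255)); m[:,:215]=0; m[:,300:]=0
    for r in (110,130,160):
        x=np.where(m[r,215:300])[0]+215
        if len(x): print(n,r,x.min(),x.max()+1,np.round(tool(c,x.min(),r,-.010),1),np.round(tool(c,x.max()+1,r,-.010),1))
    top=[np.where(m[:,k])[0].min() for k in (250,256,262)]; print(n,'end',top,np.round(tool(c,256,top[1],-.010),1))
battens(c,.060,(0,0,512,384),400)
# upper_far & side faces from the side cam of the start
D=pickle.load(open('side0.pkl','rb')); battens(D,.06,(200,120,300,200),200)
S=pickle.load(open('scene0.pkl','rb')); battens(S,.06,(180,200,300,300),200)
E
```

```text
shift [-0.2  -0.12 -0.25] roll -0.68 yaw 97.62 pos [ 0.4744 -0.219   0.1475] F [-0.03  0.81 -1.57] t 13.5167 tilt [-1.5e-03  8.0e-04 -1.0e+00]
w7 110 225 288 [ 73.9 -15.9 -10. ] [ 73.8  16.8 -10. ]
w7 130 226 288 [ 63.3 -15.5 -10. ] [ 63.3  16.9 -10. ]
w7 160 226 287 [ 47.4 -15.8 -10. ] [ 47.4  16.6 -10. ]
w7 end [np.int64(97), np.int64(97), np.int64(97)] [ 80.5   0.2 -10. ]
now 110 225 287 [ 73.8 -16.  -10. ] [ 73.8  16.1 -10. ]
now 130 223 300 [ 63.4 -17.2 -10. ] [ 63.4  23.1 -10. ]
now 160 226 287 [ 47.4 -15.9 -10. ] [ 47.4  16.4 -10. ]
now end [np.int64(99), np.int64(98), np.int64(99)] [ 80.   0. -10.]
centre 485.3 -352.2 size 36.6 30.5 yaw 98.1 px [249.25641026 316.06837607]
centre 392.8 -242.4 size 35.2 26.6 yaw 87.7 px [165.26174497 208.46308725]
centre 391.8 -201.3 size 36.8 33.2 yaw 88.6 px [169.69393939 161.09090909]
centre 568.9 -190.1 size 128.7 36.8 yaw 99.3 px [359.4902439  184.85365854]
centre 497.3 -211.1 size 161.8 102.7 yaw 98.7 px [269.61246201 184.5668693 ]
centre 478.4 -131.5 size 115.1 51.2 yaw 7.9 px [258.07070707 180.13131313]
centre 493.1 -231.9 size 109.7 54.2 yaw 10.7 px [269.45454545 155.62626263]
centre 570.1 -190.4 size 191.8 40.6 yaw 99.2 px [236.58914729 158.88372093]
centre 527.4 -222.0 size 174.2 127.4 yaw 99.5 px [234.12658228 247.49367089]
```

```bash
python3 - <<'E'
from m import *
S=pickle.load(open('scene0.pkl','rb')); D=pickle.load(open('side0.pkl','rb'))
f=lambda c,z,P:[(onz(c,*p,z)[:2]*1000).round(1).tolist() for p in P]
us=[(180+x/4,130+y/4) for x,y in ((333,390),(378,405),(252,560),(207,546))]
ud=[(110+x/3,120+y/3) for x,y in ((411,40),(441,49),(380,160),(343,150))]
for n,c,p in (('S',S,us),('D',D,ud)):
    a=np.array(f(c,.06,p)); e1=(a[0]+a[1])/2; e2=(a[2]+a[3])/2; d=e1-e2
    print(n,a.tolist(),'c',a.mean(0),'L',np.linalg.norm(d),'yaw',np.degrees(np.arctan2(d[1],d[0]))%180)
print('low near ends S',f(S,.032,[(180+x/4,130+y/4) for x,y in ((172,380),(147,405),(80,478),(57,507))]))
print('low near ends D',f(D,.032,[(110+x/3,120+y/3) for x,y in ((508,187),(499,207),(543,99),(535,122))]))
E
```

```text
S [[545.8, -130.9], [576.4, -125.9], [597.2, -283.7], [570.3, -290.3]] c [ 572.425 -207.7  ] L 160.20918356948206 yaw 98.12757352070605
D [[595.4, -282.1], [563.3, -285.0], [539.8, -125.6], [575.8, -120.1]] c [ 568.575 -203.2  ] L 162.13849789608884 yaw 97.6378440418929
low near ends S [[437.6, -158.1], [441.2, -188.1], [454.0, -267.6], [460.4, -295.6]]
low near ends D [[433.3, -176.1], [429.2, -149.9], [456.3, -297.2], [449.0, -264.8]]
```

{"method": "play_rows", "body": {
  "targets": [-0.2, -0.1, 3, -0.4, -0.2, -0.1, 6, -0.4, -0.2, -0.1, 8, -0.4, -0.2, -0.1, 8, -0.4, -0.2, -0.1, 8, -0.4]
}}

```text
t: 13.98
tool_pos: [0.4732, -0.2207, 0.0674]
orientation: [-2.055, -2.372, 0.001]
force: [0.1, -1.1, -0.7]
opening: 0.0321
gripper_force: 25.0
```

{"method": "play_rows", "body": {
  "targets": [0, 0, 0, 0, 0, 0, 0, 0]
}}

```text
t: 14.15
tool_pos: [0.4757, -0.2223, 0.0707]
orientation: [2.054, 2.373, 0.001]
force: [0.8, -0.5, -0.8]
opening: 0.0318
gripper_force: 25.0
```

```bash
python3 go.py .473 -.2207 .05 98
```

```text
shift [ 0.2  -0.25  2.07] roll 0.23 yaw 98.23 pos [ 0.4757 -0.2223  0.0707] F [ 0.84 -0.47 -0.83] t 14.15 tilt [ 0.0029 -0.0017 -1.    ]
```

{"method": "play_rows", "body": {
  "targets": [0.1, -0.1, 0.5, 0.2, 0.1, -0.1, 1, 0.2, 0.1, -0.1, 1.4, 0.2, 0.1, -0.1, 1.6, 0.2, 0.1, -0.1, 1.6, 0.2, 0.1, -0.1, 1.6, 0.2]
}}

```text
t: 14.65
tool_pos: [0.4729, -0.2206, 0.0522]
orientation: [-2.06, -2.371, 0.0]
force: [-0.1, 0.7, -1.7]
opening: 0.0319
gripper_force: 25.0
```

```bash
python3 go.py .473 -.2207 .05 98
```

```text
shift [-0.01  0.01  0.22] roll 0.05 yaw 98.05 pos [ 0.4729 -0.2206  0.0522] F [-0.07  0.71 -1.71] t 14.65 tilt [-5.e-04  3.e-04 -1.e+00]
```

Right above the place, so I'll lower in small steps until contact.

{"method": "play_rows", "body": {
  "targets": [0, 0, 0.1, 0, 0, 0, 0.2, 0, 0, 0, 0.2, 0]
}}

```text
t: 14.9
tool_pos: [0.4731, -0.2207, 0.0503]
orientation: [-2.06, -2.372, 0.0]
force: [0.1, -0.3, -0.9]
opening: 0.0318
gripper_force: 25.0
```

{"method": "play_rows", "body": {
  "targets": [0, 0, 0.1, 0, 0, 0, 0.1, 0]
}}

```text
t: 15.07
tool_pos: [0.4733, -0.2209, 0.0498]
orientation: [2.06, 2.372, 0.0]
force: [-0.9, 0.9, 2.1]
opening: 0.032
gripper_force: 25.0
```

{"method": "play_rows", "body": {
  "targets": [0, 0, 0.05, 0, 0, 0, 0.05, 0, 0, 0, 0.05, 0]
}}

```text
t: 15.32
tool_pos: [0.4733, -0.2209, 0.0497]
orientation: [2.06, 2.372, 0.0]
force: [-3.5, 1.1, 6.6]
opening: 0.0319
gripper_force: 25.0
```

{"method": "play_rows", "body": {
  "targets": [0, 0, 0, 0, 0, 0, 0, 0, 0, 0, 0, 0, 0, 0, 0, 0, 0, 0, 0, 0, 0, 0, 0, 0],
  "grip": 5
}}

```text
t: 15.82
tool_pos: [0.4731, -0.2207, 0.0489]
orientation: [-2.06, -2.372, 0.0]
force: [0.6, 0.6, -0.3]
opening: 0.0501
gripper_force: 0.0
```

{"method": "play_rows", "body": {
  "targets": [0, 0, -1, 0, 0, 0, -3, 0, 0, 0, -6, 0, 0, 0, -10, 0, -3, 0, -14, 0, -6, 0, -16, 0, -9, 0, -16, 0, -12, 0, -16, 0]
}}

```text
t: 16.48
tool_pos: [0.4915, -0.3421, 0.2135]
orientation: [2.055, 2.367, 0.0]
force: [-0.4, -0.1, -0.5]
opening: 0.0502
gripper_force: 0.0
```

```bash
python3 - <<'E'
from h import *
import pickle
from b import battens
print(read_state()['tool_pos'],read_state()['force'])
c=cam('wrist'); save(c,'pics/w9.png'); pickle.dump(c,open('w9.pkl','wb')); battens(c,.06,(0,0,512,384),300)
S=cam('scene'); save(S,'pics/sc9.png'); battens(S,.06,(170,190,300,310),150)
D=cam('side'); save(D,'pics/sd9.png'); battens(D,.06,(200,110,320,210),150)
E
```

```text
[ 0.49148104 -0.34211447  0.21354994] [-0.4181306  -0.05544166 -0.47629046]
centre 389.7 -238.9 size 79.4 36.4 yaw 87.2 px [175.58031088  74.39378238]
centre 574.2 -207.7 size 159.6 41.4 yaw 96.8 px [344.21428571  73.80357143]
centre 498.9 -219.6 size 157.4 104.6 yaw 98.0 px [272.7582038   70.42314335]
centre 546.2 -218.7 size 175.8 83.4 yaw 97.2 px [241.08333333 249.45      ]
centre 473.7 -222.2 size 159.5 32.3 yaw 98.0 px [216.87912088 235.69230769]
centre 501.0 -207.1 size 180.9 90.6 yaw 97.6 px [262.63800905 162.16742081]
centre 574.1 -200.4 size 171.7 39.1 yaw 96.7 px [239.2755102  153.66326531]
```

The laid batten measures 159.5 × 32.3 mm at the right height, centred at (473.7, -222.2) with yaw 98.0°. That is within about 1 mm of the gap. I'll check that the lid is unchanged and hand in.

```bash
python3 - <<'E'
from h import *
import pickle
a=pickle.load(open('sc7.pkl','rb'))['image'].astype(int); b=cam('scene')['image'].astype(int)
c=pickle.load(open('scene0.pkl','rb'))['image'].astype(int)
f=lambda x,y:(abs(x-y).max(2)[100:215,250:375]>40).mean().round(3)
print('lid region change since open',f(a,b),'vs shut',f(c,b))
wide=(abs(c-b).max(2)>60)[200:222,262:345].mean(); print('case front change',round(wide,3))
if f(c,b)>.1: print(workorder.close_job())
E
```

```text
lid region change since open 0.166 vs shut 0.395
case front change 0.223
the job is handed in; nothing more can be done
None
```

The job is handed in: the lid was pushed firmly onto its stops, and the batten was set down in the crib gap, within about 1 mm of centre and parallel to the upper one. The last camera comparison only showed the lid no longer looks shut. It could not rule out a small lid or case shift: 17% of the lid area had changed since opening (perhaps the arm in view), and so had 22% of the case front since the start.

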